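# Put the screwdrivers back in the sloping bench rack

### The job

Put both screwdrivers away in the sloping bench rack: the long flat-blade one in the lane whose spring clip sits higher up, the short cross-point one in the other. Lay each in its lane with the blade pushed down under the hood at the low end until it bottoms, and press the handle into the spring clip until it snaps in and lies flat on the lane; push firmly but do not force anything. Leave the roll of tape, the white paint jar and the tape measure where they are.

Things in the scene. Friction and masses are not known exactly. Their poses are not given: they have to be found in the camera images.
- rack: Fixed plywood rack for two screwdrivers on a dark steel easel, about 205 mm deep, 150 wide, 125 high. Origin on the bench under its middle; x points from its low end (to the robot's right) to its high end (to the left), z up. Its tray slopes up along +x at 28 degrees, with two lanes 70 mm apart running up the slope: the long driver's at +y (nearer the robot), the short driver's at -y.
- long_lane_pocket (a point): Low end of the long lane: on its floor and middle line, at the inner face of the end wall. Axes of all lane points: x up along the lane, y across it, z square to the sloping floor. From here to x = 22 mm is the pocket, 16 mm wide and 20 mm high under a 5 mm thick hood; beyond, the lane is open to x = 215 mm, with ridges 8 to 10 mm high 32 to 38 mm to either side.
- short_lane_pocket (a point): The same point of the short lane; same sizes and axes.
- long_lane_clip (a point): Floor under the spring clip of the long lane, 128 mm from the end wall. Clip: two sprung steel jaws, 12 mm long, 34 mm high, 33 mm over their outsides, with lips that splay at the top; their rounded bulges, 22 mm off the floor, stand 17 mm apart and spring back over the handle (25 mm thick there) once it is pushed down between them, which takes about 10 to 20 N square to the floor.
- short_lane_clip (a point): The same for the clip of the short lane, 98 mm from its end wall.
- long_lane_seat (a point): Where the long driver's handle point (point long_driver_handle) lies when it is home: 156 mm from the end wall, 13.5 mm off the floor, in the middle of the lane.
- short_lane_seat (a point): Where the short driver's handle point (point short_driver_handle) lies when it is home: 126 mm from the end wall, 13.5 mm off the floor, in the middle of the lane.
- long_driver_handle (a point): Long screwdriver, 200 mm, flat blade, loose, 60 to 130 g: point on the middle line of its handle, 155 mm from the tip, 45 mm from the butt; about 14 mm above what the handle lies on. y: along the driver towards the butt (dips 3 degrees as it lies); z up as it lies. Handle 91 mm long, nearly round: 24 mm thick at its front (36 mm ahead of this point), 27 here, 28 near the butt; shank 6 mm.
- short_driver_handle (a point): Short screwdriver, 170 mm, cross point, loose, 50 to 100 g: point on the middle line of its handle, 125 mm from the tip, 45 mm from the butt; handle, height and axes as for the long driver. Lying on its handle, the tip of either driver hangs with its middle about 8 mm above the surface; its weight is centred 4 to 6 mm from the point, towards the blade.
- long_driver_tip (a point): Middle of the end of the long driver's blade (7.5 mm thick); axes as the handle point's.
- short_driver_tip (a point): Middle of the end of the short driver's point (6.5 mm thick); axes as the handle point's.
- long_driver: The same long screwdriver; origin at its mid-length (55 mm from the handle point, towards the blade), at its underside; y towards the butt.
- short_driver: The same short screwdriver; origin at its mid-length (40 mm from the handle point, towards the blade), at its underside; y towards the butt.
- tape_roll: Roll of masking tape lying flat, 100 mm across, 25 mm high; origin under its middle. To be left alone.
- white_jar: White jar of paint, closed, 65 mm across, 84 mm high; origin under its middle. To be left alone.
- tape_measure: Tape measure standing on its foot, 38 x 84 x 64 mm; origin under its middle. To be left alone. Left of it and of the rack a closed red tub, 180 mm high, fills the bench from 0.01 m right of the robot's x axis to 0.35 m left of it.

How it is judged:
By the outcome, as a careful person would: the job done as asked, in the order asked, and still so for the second after the job is handed in, with the robot touching nothing.
It also fails if it takes over 67 s, if anything falls off the work surface, if the arm or the gripper's body presses on something with over 40 N, if the wrist force passes 120 N, or if a joint passes its speed limit or range.

### The arm

A 6-joint arm with a two-finger parallel gripper is mounted at the origin on a cart in front of the work surface, level with it; the furniture and walls round the work are solid. World frame = base frame: x ahead of the robot, y to its left, z up, the work surface at z = 0. Lengths are in m, angles in rad, forces in N, time in s.
With the tool pointing down it reaches from about 0.4 to 0.825 m from the base axis. Payload 7 kg.
Tool frame: the origin (TCP) lies on the centre line of the jaws, within the pads' length; the fingertips stand tip_reach ahead of it and the grasp point (between the pads) is the TCP (tip_reach is the distance from the TCP to the fingertips, in m); z points along the fingers, y is the line along which they close (so a half turn about z gives the same grasp; the last joint's range is limited). The gripper opens to 88 mm and grips with 3 to 60 N. Pads are 19 mm wide; open, the fingers measure 130 mm over their backs; the gripper's body (78 mm by 193 mm) begins 47 mm behind the grasp point.
Start: joints at [-0.968, 0.359, 0.012, 0, -1.224, -0.288], TCP at [0.209, -0.642, 0.246] pointing down, gripper open.
Joint ranges: [-3.07, 3.07], [-1.43, 2.12], [-1.02, 1.25], [-3.03, 1.67], [-3.05, -0], [-3.03, 3.03]. Speed limits (rad/s): [2.39, 2.39, 3.01, 3.14, 3.14, 3.14].

### API

Orientations are given as [roll, pitch, yaw] about the fixed x, y, z axes, in that order (R = Rz(yaw) Ry(pitch) Rx(roll)).
In Python, from station import get_state, grab_frame, calibration, job_done, find_in, mark_of, tip_reach gives the robot as it stands.
- The arm moves only by the shell command python3 -m handwheel 'ROWS' [OPENING] [FORCE]. ROWS is JSON, a list of rows, each an object with "delta_pos": the shift along the world's x, y, z in units of 30 mm (1.0 is 30 mm), a list of three; "dr": the turn, a rotation vector about the world's x, y, z in degrees, a list of three. In form: [{"delta_pos": [tx, ty, tz], "dr": [rx, ry, rz]}, ...]. A call has 1 to 10 rows; each row shifts and turns the commanded pose from where the row before left it; what a row does not reach is not made up. A row lasts 1/10 s, in which the tool goes at most 50 mm and 8.59 degrees, less where a joint would pass 70% of its speed; a pose out of reach is approached as far as the arm can. A call is refused whole if a number of a shift passes 1 or a number of a turn 8.59, either way. A call with a gripper value outside its range is refused whole. OPENING is the closure, from -1 (fully open) to 1 (shut), set as the call begins (- or left out, the last holds). The fingers move at their own pace and stop on an object; FORCE is the grip in N (left out, the last holds). Time passes only in rows, so rows that do not move let the fingers close. It gives the time, the measured TCP pose, the force, the opening and the grip force at its end, in the units of the state.
- get_state(): the state, without advancing time (a new reading comes with each control period).
- grab_frame(name): name is "side" or "top"; returns the picture (480x640x3 uint8, red, green, blue); there is no depth.
- calibration(name): a dict with "fx", "fy", "cx", "cy" (pixels), "extrinsics" (4x4, takes a point from world to camera coordinates). Camera axes: x right, y down, z forward; pixel columns grow to the right and rows downward; lengths in m; the calibration is good to about 2 mm. A picture is of the moment at which its call begins. calibration takes no time and is no camera call.
- job_done(): hands the job in; it is judged then, once.
Trained networks look in the newest picture that a camera, given by its name, has taken for a name from the list of things; names that differ only in an ending like _2 or _b are one class to them, and where a whole thing is asked for, a point or a joint stands for the part that bears it (a point fixed in the world has none). Each returns a list of dicts, best first, with "conf" (0 to 1); they miss things now and then, are a little off and sometimes report something else, mostly with a low value. They report only what shows in the picture. A call takes as long as a camera call.
- find_in(camera, query): "location" ([column, row] in pixels, amid what is visible of it).
- mark_of(camera, query): "location" ([column, row] in pixels: a listed point, or the origin of a listed thing).
The state is a dict: "t": time; "q": joint angles; "qd": joint speeds; "joint_efforts": joint torques, N m; "eef_pos": TCP position; "ee_rot": TCP orientation; "force": force on the tool from outside, world axes, zero at the start; "moment": the same for the moment, N m; "width": finger opening in m; "gripper_force": force on a finger pad.
Only numpy, scipy, OpenCV 4.12 (cv2) and the standard library are available. Lean on these libraries where they do the work, as an engineer would, in place of code of your own. Each camera call takes 0.05 s, during which the arm holds its last target. There are 200 camera calls.

## Working session

There is one attempt and no reset: what is moved stays moved. The work goes in short steps, Python scripts to look and compute and a shell command to move; the robot and the scene stay as the last step left them, time stands still between calls to the robot, and variables do not carry over. Pictures are saved under pics/ and viewed, at most 10 in all, crops included, and the job is handed in when it is done.

```bash
mkdir -p pics
cat > h.py <<'E'
import numpy as np, cv2
from station import *
from scipy.spatial.transform import Rotation as R
def ray(cam,px):
    c=calibration(cam);T=np.array(c["extrinsics"])
    d=np.array([(px[0]-c["cx"])/c["fx"],(px[1]-c["cy"])/c["fy"],1.])
    return -T[:3,:3].T@T[:3,3], T[:3,:3].T@d
def onz(cam,px,z):
    o,d=ray(cam,px);return o+d*(z-o[2])/d[2]
def tri(a,pa,b,pb):
    A=[];B=[]
    for c,p in((a,pa),(b,pb)):
        o,d=ray(c,p);d/=np.linalg.norm(d);M=np.eye(3)-np.outer(d,d);A.append(M);B.append(M@o)
    return np.linalg.lstsq(np.vstack(A),np.hstack(B),rcond=None)[0]
def proj(cam,P):
    c=calibration(cam);T=np.array(c["extrinsics"]);p=T[:3,:3]@P+T[:3,3]
    return np.array([c["fx"]*p[0]/p[2]+c["cx"],c["fy"]*p[1]/p[2]+c["cy"]])
def snap(cam,n):
    cv2.imwrite(f"pics/{n}.png",cv2.cvtColor(grab_frame(cam),cv2.COLOR_RGB2BGR))
E
python3 - <<'E'
from h import *
np.set_printoptions(precision=4,suppress=True)
snap("side","s0");snap("top","t0")
print(tip_reach if not callable(tip_reach) else tip_reach(),get_state())
for c in("side","top"):
    o,d=ray(c,(320,240));print(c,o,d)
for n in "long_lane_pocket short_lane_pocket long_lane_clip short_lane_clip long_lane_seat short_lane_seat long_driver_handle short_driver_handle long_driver_tip short_driver_tip rack tape_roll white_jar tape_measure".split():
    r={c:mark_of(c,n)[:2] for c in("top","side")}
    s=n
    for c in r: s+=f" {c}:"+" ".join(f"{np.round(x['location'],1)}/{x['conf']:.2f}" for x in r[c])
    if r["top"] and r["side"]: s+=f" tri {tri('top',r['top'][0]['location'],'side',r['side'][0]['location'])}"
    if r["top"]: s+=f" z014 {onz('top',r['top'][0]['location'],.014)}"
    print(s)
print(get_state()["t"])
E
```

```text
0.019 {'t': 0.1, 'q': array([-0.9679,  0.3593,  0.0112, -0.0003, -1.2241, -0.2881]), 'qd': array([ 0.0001, -0.0015,  0.0014, -0.0004, -0.0003, -0.0008]), 'joint_efforts': array([ -0.001 , -58.4161,  29.3752,   7.0155,   0.0102,  -0.0001]), 'eef_pos': array([ 0.2088, -0.6415,  0.2447]), 'ee_rot': array([ 3.1401, -0.0002, -2.8269]), 'force': array([ 0.3533, -0.6056, -0.8309]), 'moment': array([ 0.0175,  0.0264, -0.0094]), 'gripper_force': 0.0, 'width': 0.08773849243113832}
side [0.4116 0.7808 0.5585] [ 0.0889 -0.9102 -0.4051]
top [ 0.3611 -0.2719  0.9273] [ 0.2094 -0.0248 -0.9775]
long_lane_pocket top:[283.7 269.2]/0.71 side: z014 [ 0.51   -0.2204  0.014 ]
short_lane_pocket top:[295.5 235.3]/0.74 side: z014 [ 0.5719 -0.2501  0.014 ]
long_lane_clip top:[225.  238.7]/0.86 side: z014 [ 0.5826 -0.1163  0.014 ]
short_lane_clip top:[253.4 215.2]/0.66 side: z014 [ 0.6217 -0.1745  0.014 ]
long_lane_seat top:[209.9 232.5]/0.92 [404.4 259.8]/0.59 side: z014 [ 0.5984 -0.0888  0.014 ]
short_lane_seat top:[239.6 200.9]/0.55 side: z014 [ 0.6536 -0.1509  0.014 ]
long_driver_handle top:[389.  232.6]/0
[... 190 characters left out ...]
.3167  0.0178] z014 [ 0.4516 -0.3169  0.014 ]
long_driver_tip top:[433.2 299.2]/0.71 [380.1 350.9]/0.24 side:[366.1 240.6]/0.89 tri [ 0.4192 -0.4918  0.0001] z014 [ 0.4184 -0.4885  0.014 ]
short_driver_tip top:[379.1 349.8]/0.78 [242.9 204.1]/0.56 side:[401.8 259.1]/0.45 tri [ 0.3374 -0.3752  0.0117] z014 [ 0.341  -0.3751  0.014 ]
rack top:[248.5 237.3]/0.81 side: z014 [ 0.5796 -0.1609  0.014 ]
tape_roll top:[239.9 152.3]/0.89 side: z014 [ 0.7531 -0.161   0.014 ]
white_jar top:[342.  167.8]/0.98 [293.7 235.9]/0.39 side:[400.4 257.4]/0.57 [245.8 252.9]/0.56 tri [ 0.4896 -0.3056  0.1217] z014 [ 0.6949 -0.3566  0.014 ]
tape_measure top:[204.5 340.3]/0.70 side: z014 [ 0.3987 -0.0626  0.014 ]
1.5
```

View pics/t0.png

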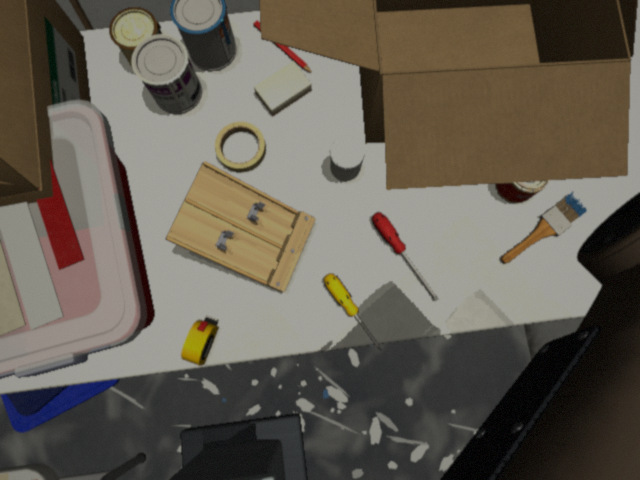

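View pics/s0.png

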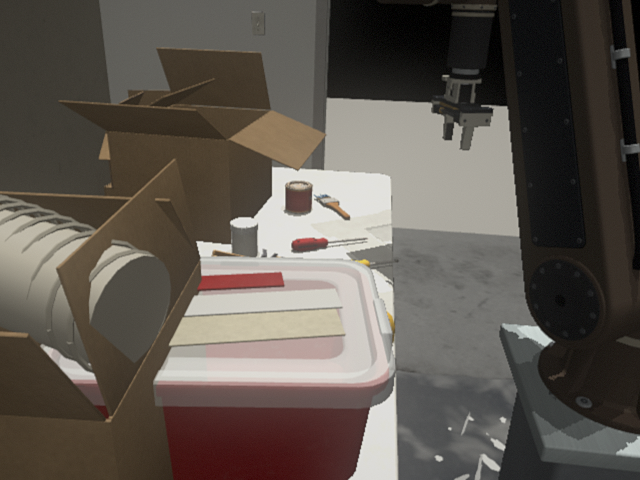

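The top view shows the rack at about (240,225), with the long-lane clip at (225,240) and the short-lane clip at (256,212). The red long driver runs from (389,232) to (435,299), and the yellow short one from (340,293) to (379,346). In the side view the tub hides the rack, so I'll fit the rack pose from the top marks.

```bash
cat > fit.py <<'E'
from h import *
from scipy.optimize import least_squares
a=np.radians(28)
L={"long_lane_pocket":(0,35,0),"short_lane_pocket":(0,-35,0),"long_lane_clip":(128,35,0),"short_lane_clip":(98,-35,0),"long_lane_seat":(156,35,13.5),"short_lane_seat":(126,-35,13.5)}
def axes(yaw):
    h=np.array([np.cos(yaw),np.sin(yaw),0]);z=np.array([0,0,1.])
    return h*np.cos(a)+z*np.sin(a),np.array([-np.sin(yaw),np.cos(yaw),0]),-h*np.sin(a)+z*np.cos(a)
def lane(p,n): # p: x,y,z of mid pocket, yaw
    X,Y,Z=axes(p[3]);x,y,z=np.array(L[n] if isinstance(n,str) else n)/1000
    return np.array(p[:3])+X*x+Y*y+Z*z
def fit(obs,zprior=.015,sz=.004):
    f=lambda p:np.hstack([proj("top",lane(p,n))-np.array(u) for n,u in obs]+[(p[2]-zprior)/sz])
    return least_squares(f,[.53,-.24,.015,1.0],loss="soft_l1",x_scale=[.01,.01,.01,.05])
E
python3 - <<'E'
from fit import *
np.set_printoptions(precision=4,suppress=True)
obs=[]
grab_frame("top")
for n in L:
    r=mark_of("top",n)
    print(n,[(np.round(x["location"],1),round(x["conf"],2)) for x in r[:2]])
    obs+=[(n,x["location"]) for x in r[:1]]
for sz in(.004,1):
    s=fit(obs,sz=sz);print(s.x,np.degrees(s.x[3]));print(np.round(s.fun,1))
s=fit(obs);p=s.x;np.save("rack.npy",p)
for n in L: print(n,lane(p,n))
for n,z in(("long_driver_handle",.0135),("long_driver_tip",.008),("short_driver_handle",.0135),("short_driver_tip",.008)):
    r=mark_of("top",n);print(n,[(np.round(x["location"]),onz("top",x["location"],z)) for x in r[:2]])
print(get_state()["t"])
im=cv2.imread("pics/t0.png")
for n in L: 
    u=proj("top",lane(p,n));cv2.circle(im,tuple(int(16*v) for v in u),16,(0,0,255),1,shift=4)
for x0,y0 in((0,35),(0,-35)):
  for X in((0,y0-8,0),(0,y0+8,0),(22,y0-8,25),(22,y0+8,25),(215,y0,0),(215,35*np.sign(y0)+35,0),(215,35*np.sign(y0)-35,0)):
    u=proj("top",lane(p,X));cv2.circle(im,tuple(int(16*v) for v in u),10,(255,0,0),-1,shift=4)
cv2.imwrite("pics/fit.png",cv2.resize(im[150:310,150:340],None,fx=4,fy=3.75,interpolation=cv2.INTER_CUBIC))
E
```

```text
long_lane_pocket [(array([282.4, 271.8]), 0.92), (array([376.7, 350.8]), 0.36)]
short_lane_pocket [(array([295.6, 234.5]), 0.84)]
long_lane_clip [(array([221.5, 240.8]), 0.71)]
short_lane_clip [(array([251.5, 215.8]), 0.83)]
long_lane_seat []
short_lane_seat [(array([239.9, 202.8]), 0.93), (array([251.2, 213.3]), 0.4)]
[ 0.5402 -0.2349  0.0149  1.0619] 60.84175971765767
[-0.1 -2.3  0.9  1.1 -0.6  0.2 -0.1 -2.8  0.1  2.7 -0. ]
[ 0.5408 -0.2347  0.0128  1.0627] 60.887293229516004
[-0.1 -2.4  0.8  1.1 -0.5  0.2 -0.1 -2.8  0.1  2.8 -0. ]
long_lane_pocket [ 0.5097 -0.2178  0.0149]
short_lane_pocket [ 0.5708 -0.2519  0.0149]
long_lane_clip [ 0.5647 -0.1191  0.075 ]
short_lane_clip [ 0.6129 -0.1763  0.0609]
long_lane_seat [ 0.5737 -0.103   0.1001]
short_lane_seat [ 0.6219 -0.1603  0.086 ]
long_driver_handle [(array([389., 232.]), array([ 0.5546, -0.427 ,  0.0135]))]
long_driver_tip [(array([435., 302.]), array([ 0.4135, -0.4918,  0.008 ])), (array([381., 352.]), array([ 0.3374, -0.3789,  0.008 ]))]
short_driver_handle [(array([338., 291.]), array([ 0.4556, -0.3155,  0.0135])), (array([211., 234.]), array([ 0.5955, -0.0898,  0.0135]))]
short_driver_tip [(array([378., 350.]), array([ 0.3403, -0.3737,  0.008 ]))]
2.05
```

View pics/fit.png

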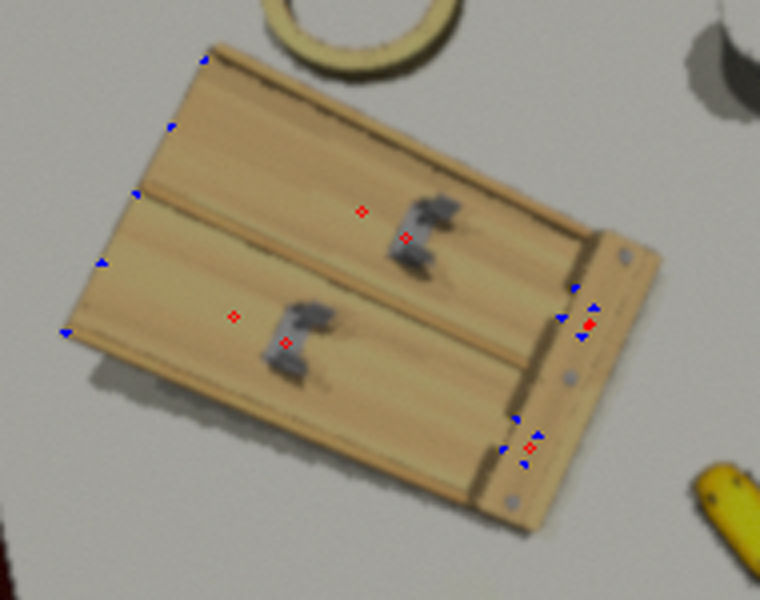

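The fit agrees with the picture: the pocket, clip and hood-edge points land on their features. The carton's front flap overhangs near the red driver, so I'll check its position.

```bash
python3 - <<'E'
from fit import *
print(tri("top",(388,187),"side",(298,167)),tri("top",(627,182),"side",(325,133)))
p=np.load("rack.npy")
for y in(35,-35):
  x=128 if y>0 else 98
  for dy in(-14,14): u=proj("top",lane(p,(x,y+dy,34)));print(y,dy,(u-[150,150])*[4,3.75])
E
python3 -m handwheel '[{"delta_pos":[0.96,0.6,-0.3],"dr":[0,0,0.64]},{"delta_pos":[0.96,0.6,-0.3],"dr":[0,0,0.64]},{"delta_pos":[0.96,0.6,-0.3],"dr":[0,0,0.64]},{"delta_pos":[0.96,0.6,-0.3],"dr":[0,0,0.64]},{"delta_pos":[0.96,0.6,-0.3],"dr":[0,0,0.64]},{"delta_pos":[0.96,0.6,-0.3],"dr":[0,0,0.64]},{"delta_pos":[0.96,0.6,-0.3],"dr":[0,0,0.64]},{"delta_pos":[0.96,0.6,-0.3],"dr":[0,0,0.64]}]' -1 40
```

```text
[ 0.58375791 -0.40439433  0.20703927] [ 0.5533229  -0.77418648  0.20163303]
35 -14 [316.92342035 312.19715769]
35 14 [290.20773337 367.94714474]
-35 -14 [441.94912592 204.73296947]
-35 14 [416.81175763 258.16348659]
t: 2.85
eef_pos: [0.4405, -0.497, 0.1734]
ee_rot: [-3.141, 0.0, -2.737]
force: [0.3, -0.4, 0.0]
width: 0.0879
gripper_force: 0.0
```

The clip projections also match. The flap edge is at x≈0.58, z≈0.207, which would be too close to a vertical wrist at the long driver. I'll grasp with the tool leaning 15° back towards the blade.

```bash
python3 -m handwheel '[{"delta_pos":[0.81,0.52,-0.76],"dr":[1.55,-3.43,0.3]},{"delta_pos":[0.81,0.52,-0.76],"dr":[1.55,-3.43,0.3]},{"delta_pos":[0.81,0.52,-0.76],"dr":[1.55,-3.43,0.3]},{"delta_pos":[0.81,0.52,-0.76],"dr":[1.55,-3.43,0.3]},{"delta_pos":[0,0,0],"dr":[0,0,0]}]' -1 40
python3 - <<'E'
from fit import *
np.set_printoptions(precision=4,suppress=True)
snap("top","t1");snap("side","s1")
s=get_state();Rm=R.from_euler("xyz",s["ee_rot"]).as_matrix();print(s["eef_pos"],Rm,s["q"])
a=cv2.imread("pics/t1.png")[120:360,280:520];b=cv2.imread("pics/s1.png")[60:300,230:470]
cv2.imwrite("pics/v1.png",cv2.resize(np.hstack([a,b]),(800,400)))
for n,z in(("long_driver_handle",.0135),("long_driver_tip",.008)):
    print(n,[(np.round(x["location"]),round(x["conf"],2),onz("top",x["location"],z)) for x in mark_of("top",n)[:2]])
E
```

```text
t: 3.35
eef_pos: [0.5364, -0.4332, 0.0786]
ee_rot: [3.134, 0.263, -2.718]
force: [-0.6, 0.8, -1.4]
width: 0.0876
gripper_force: 0.0
[ 0.5363 -0.4357  0.0821] [[-0.8802 -0.4131  0.2337]
 [-0.3984  0.9107  0.1093]
 [-0.258   0.0031 -0.9661]] [-0.5255  0.4763 -0.1179 -0.2869 -0.846  -0.4429]
long_driver_handle [(array([391., 232.]), 0.95, array([ 0.5551, -0.4307,  0.0135]))]
long_driver_tip [(array([437., 299.]), 0.67, array([ 0.4176, -0.4961,  0.008 ]))]
```

View pics/v1.png

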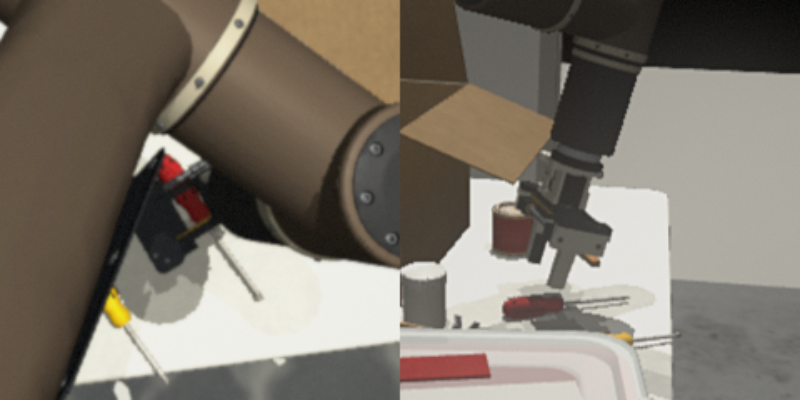

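The gripper is over the red handle with the wrist clear of the flap. Next I descend and grip.

```bash
python3 -m handwheel '[{"delta_pos":[0.13,0.05,-0.48],"dr":[0,0,0]},{"delta_pos":[0.13,0.05,-0.48],"dr":[0,0,0]},{"delta_pos":[0.13,0.05,-0.48],"dr":[0,0,0]},{"delta_pos":[0.13,0.05,-0.48],"dr":[0,0,0]},{"delta_pos":[0,0,0],"dr":[0,0,0]}]' -1 40
python3 -m handwheel '[{"delta_pos":[0,0,0],"dr":[0,0,0]},{"delta_pos":[0,0,0],"dr":[0,0,0]},{"delta_pos":[0,0,0],"dr":[0,0,0]},{"delta_pos":[0,0,0],"dr":[0,0,0]},{"delta_pos":[0,0,0],"dr":[0,0,0]},{"delta_pos":[0,0,0],"dr":[0,0,0]},{"delta_pos":[0,0,0],"dr":[0,0,0]}]' 1 40
```

```text
t: 4.05
eef_pos: [0.5521, -0.4288, 0.022]
ee_rot: [3.137, 0.261, -2.717]
force: [-0.4, -0.3, -0.4]
width: 0.0879
gripper_force: 0.0
t: 4.75
eef_pos: [0.5522, -0.4294, 0.0249]
ee_rot: [3.139, 0.263, -2.717]
force: [1.1, -0.1, -1.2]
width: 0.0368
gripper_force: 0.0
```

```bash
python3 -m handwheel '[{"delta_pos":[0,0,0],"dr":[0,0,0]},{"delta_pos":[0,0,0],"dr":[0,0,0]},{"delta_pos":[0,0,0],"dr":[0,0,0]},{"delta_pos":[0,0,0],"dr":[0,0,0]}]' 1 40
```

```text
t: 5.15
eef_pos: [0.5521, -0.4294, 0.0248]
ee_rot: [3.139, 0.263, -2.717]
force: [-1.0, -0.5, 0.7]
width: 0.0261
gripper_force: 39.9
```

Gripped: width 26.1 mm at 40 N. Now I compute the waypoints.

```bash
cat > plan.py <<'E'
from fit import *
np.set_printoptions(precision=4,suppress=True)
p=np.load("rack.npy")
def tool(g,y0,Lh,tx,tz,al,dip=2.0):
    """g: dict grasp in driver frame (off, Rg). tip at lane (tx,y0,tz) mm, driver raised al deg over lying pose. returns TCP pos,R"""
    X,Y,Z=axes(p[3]);A=np.column_stack([X,Y,Z])
    A=A@R.from_euler("y",-(al)).as_matrix() if False else A@R.from_rotvec([0,-np.radians(al),0]).as_matrix()
    tip=lane(p,(tx,y0,tz)); dp=np.radians(dip)
    h=tip+A@np.array([Lh*np.cos(dp),0,Lh*np.sin(dp)])/1000
    return h+A@g["off"],A@g["Rg"]
def grasp(pos,rot,h,yaw):
    u=np.array([np.cos(yaw),np.sin(yaw),0]);A=np.column_stack([u,[-u[1],u[0],0],[0,0,1]])
    return dict(off=A.T@(pos-h),Rg=A.T@rot)
def cur():
    s=get_state();return s["eef_pos"],R.from_euler("xyz",s["ee_rot"]).as_matrix(),s
def step(P,Rm,P2,R2,name=""):
    d=(P2-P)/.03;rv=np.degrees(R.from_matrix(R2@Rm.T).as_rotvec())
    print(name,"to",P2,"units",d,"rv",rv,"min rows %.1f"%max(np.abs(d).max(),np.linalg.norm(P2-P)/.05,np.linalg.norm(rv)/8.59))
E
python3 - <<'E'
from plan import *
P,Rm,s=cur()
x=Rm[:,1];yaw=np.arctan2(-x[0],x[1]);print("yaw",np.degrees(yaw))
g=grasp(P,Rm,np.array([.5546,P[1]+.0011,.0135]),yaw);print(g["off"])
np.savez("long.npz",**g)
W=[("up",(P+np.array([-.10,-.0,.17]),Rm))]
W+=[(n,tool(g,35,155,*t)) for n,t in(("pre",(50,60,17)),("ent",(50,7,17)),("bot",(0,7,17)),("home",(1,8,0)))]
for n,(P2,R2) in W:
    step(P,Rm,P2,R2,n);P,Rm=P2,R2
    print("   tool z",R2[:,2],"body centre@-60..-150",P2-R2[:,2]*.06,P2-R2[:,2]*.15)
E
```

```text
yaw 24.37993756652651
[-0.0027  0.      0.0113]
up to [ 0.4521 -0.4294  0.1948] units [-3.3333  0.      5.6667] rv [0. 0. 0.] min rows 5.7
   tool z [ 0.2356  0.1095 -0.9657] body centre@-60..-150 [ 0.438  -0.436   0.2527] [ 0.4168 -0.4458  0.3396]
pre to [ 0.5641 -0.1202  0.2108] units [ 3.7322 10.308   0.5334] rv [ 30.9636 -33.6599  34.5431] min rows 10.3
   tool z [ 0.42    0.7579 -0.4991] body centre@-60..-150 [ 0.5389 -0.1656  0.2407] [ 0.5011 -0.2339  0.2857]
ent to [ 0.5762 -0.0984  0.164 ] units [ 0.4041  0.7243 -1.5599] rv [0. 0. 0.] min rows 1.6
   tool z [ 0.42    0.7579 -0.4991] body centre@-60..-150 [ 0.551  -0.1439  0.194 ] [ 0.5132 -0.2121  0.2389]
bot to [ 0.5547 -0.137   0.1405] units [-0.717  -1.2851 -0.7825] rv [0. 0. 0.] min rows 1.3
   tool z [ 0.42    0.7579 -0.4991] body centre@-60..-150 [ 0.5295 -0.1825  0.1705] [ 0.4917 -0.2507  0.2154]
home to [ 0.5699 -0.1098  0.1086] units [ 0.5059  0.9067 -1.0627] rv [-14.8457   8.2828   0.    ] min rows 2.0
   tool z [ 0.3304  0.5974 -0.7307] body centre@-60..-150 [ 0.5501 -0.1456  0.1525] [ 0.5203 -0.1994  0.2183]
```

```bash
python3 -m handwheel '[{"delta_pos":[-0.4,0,0.95],"dr":[0,0,0]},{"delta_pos":[-0.5,0,0.95],"dr":[0,0,0]},{"delta_pos":[-0.6,0,0.95],"dr":[0,0,0]},{"delta_pos":[-0.6,0,0.95],"dr":[0,0,0]},{"delta_pos":[-0.6,0,0.95],"dr":[0,0,0]},{"delta_pos":[-0.63,0,0.92],"dr":[0,0,0]}]'
python3 -m handwheel '[{"delta_pos":[0.311,0.859,0.045],"dr":[2.58,-2.805,2.88]},{"delta_pos":[0.311,0.859,0.045],"dr":[2.58,-2.805,2.88]},{"delta_pos":[0.311,0.859,0.045],"dr":[2.58,-2.805,2.88]},{"delta_pos":[0.311,0.859,0.045],"dr":[2.58,-2.805,2.88]},{"delta_pos":[0.311,0.859,0.045],"dr":[2.58,-2.805,2.88]},{"delta_pos":[0.311,0.859,0.045],"dr":[2.58,-2.805,2.88]},{"delta_pos":[0.311,0.859,0.045],"dr":[2.58,-2.805,2.88]},{"delta_pos":[0.311,0.859,0.045],"dr":[2.58,-2.805,2.88]}]'
python3 - <<'E'
from plan import *
P,Rm,s=cur();g=np.load("long.npz");step(P,Rm,*tool(g,35,155,50,60,17));print(s["q"],s["width"])
E
```

```text
t: 5.75
eef_pos: [0.4514, -0.4293, 0.196]
ee_rot: [3.139, 0.263, -2.717]
force: [0.0, -0.5, 0.0]
width: 0.0264
gripper_force: 39.9
t: 6.55
eef_pos: [0.5272, -0.2224, 0.206]
ee_rot: [3.06, 0.789, -2.344]
force: [-0.0, 0.8, -1.3]
width: 0.0263
gripper_force: 39.9
 to [ 0.5641 -0.1202  0.2108] units [1.2306 3.4094 0.1589] rv [ 10.2541 -11.0633  11.4186] min rows 3.4
[-0.6247  0.3037 -0.1029 -0.8423 -1.2665  0.1953] 0.026330091969840156
```

```bash
python3 -m handwheel '[{"delta_pos":[0.31,0.85,0.04],"dr":[2.56,-2.77,2.85]},{"delta_pos":[0.31,0.85,0.04],"dr":[2.56,-2.77,2.85]},{"delta_pos":[0.31,0.85,0.04],"dr":[2.56,-2.77,2.85]},{"delta_pos":[0.31,0.85,0.04],"dr":[2.56,-2.77,2.85]},{"delta_pos":[0,0,0],"dr":[0,0,0]},{"delta_pos":[0,0,0],"dr":[0,0,0]}]'
python3 - <<'E'
from plan import *
P,Rm,s=cur();g=np.load("long.npz");step(P,Rm,*tool(g,35,155,50,60,17));print(s["q"],s["width"])
A=Rm@g["Rg"].T; h=P-A@g["off"]; dp=np.radians(2); tip=h-A@np.array([.155*np.cos(dp),0,.155*np.sin(dp)])
snap("top","t2");snap("side","s2")
print("expected tip",tip,proj("top",tip),proj("side",tip),"handle",proj("top",h),proj("side",h))
for c in("top","side"):
  for n in("long_driver_tip","long_driver_handle"):
    print(c,n,[(np.round(x["location"],1),round(x["conf"],2)) for x in mark_of(c,n)[:2]])
a=cv2.imread("pics/t2.png")[140:340,150:350];b=cv2.imread("pics/s2.png")[120:320,200:400]
cv2.imwrite("pics/v2.png",cv2.resize(np.hstack([a,b]),(800,400),interpolation=cv2.INTER_CUBIC))
E
```

```text
t: 7.15
eef_pos: [0.564, -0.1215, 0.2096]
ee_rot: [3.133, 1.044, -2.088]
force: [0.4, -0.2, -0.2]
width: 0.0261
gripper_force: 39.9
 to [ 0.5641 -0.1202  0.2108] units [0.0044 0.0431 0.0385] rv [ 0.1111 -0.2358  0.1098] min rows 0.0
[-0.5955  0.3936 -0.0917 -1.0621 -1.4038  0.4605] 0.026121634968652614
expected tip [ 0.5167 -0.2053  0.0906] [271.2653 259.7499] [315.1477 252.9711] handle [199.67   221.1862] [281.6047 215.0003]
top long_driver_tip []
top long_driver_handle [(array([198.5, 219.7]), 0.77)]
side long_driver_tip [(array([311.2, 256.4]), 0.87)]
side long_driver_handle [(array([350.7, 263.7]), 0.66), (array([282.5, 218.2]), 0.6)]
```

View pics/v2.png

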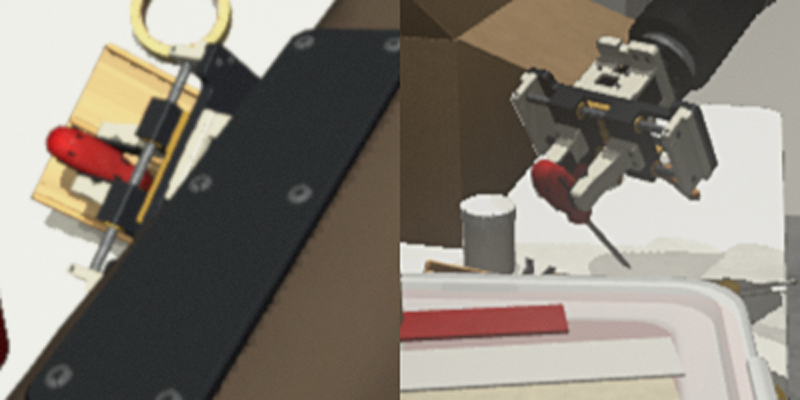

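In the side view the blade tip is at (315,253), exactly where predicted, so the grasp model holds. I'll lower to the entry pose and slide in.

```bash
python3 -m handwheel '[{"delta_pos":[0.13,0.26,-0.5],"dr":[0,0,0]},{"delta_pos":[0.13,0.26,-0.5],"dr":[0,0,0]},{"delta_pos":[0.14,0.25,-0.52],"dr":[0,0,0]},{"delta_pos":[0,0,0],"dr":[0,0,0]},{"delta_pos":[0,0,0],"dr":[0,0,0]}]'
python3 - <<'E'
from plan import *
P,Rm,s=cur();g=np.load("long.npz");step(P,Rm,*tool(g,35,155,50,7,17));step(P,Rm,*tool(g,35,155,12,7,17));step(P,Rm,*tool(g,35,155,0,7,17))
A=Rm@g["Rg"].T; h=P-A@g["off"]; dp=np.radians(2); tip=h-A@np.array([.155*np.cos(dp),0,.155*np.sin(dp)])
grab_frame("side");print(proj("side",tip),[(np.round(x["location"],1),round(x["conf"],2)) for x in mark_of("side","long_driver_tip")[:2]],s["force"])
E
```

```text
t: 7.95
eef_pos: [0.5759, -0.0976, 0.1639]
ee_rot: [3.131, 1.046, -2.088]
force: [0.8, 0.1, -0.6]
width: 0.0264
gripper_force: 39.9
 to [ 0.5762 -0.0984  0.164 ] units [ 0.0118 -0.0262  0.0044] rv [ 0.0352 -0.2437  0.0486] min rows 0.0
 to [ 0.5599 -0.1277  0.1462] units [-0.5332 -1.0028 -0.5902] rv [ 0.0352 -0.2437  0.0486] min rows 1.0
 to [ 0.5547 -0.137   0.1405] units [-0.7052 -1.3113 -0.778 ] rv [ 0.0352 -0.2437  0.0486] min rows 1.3
[307.07   278.3648] [] [ 0.8092  0.1289 -0.5967]
```

```bash
python3 -m handwheel '[{"delta_pos":[-0.13,-0.25,-0.147],"dr":[0,0,0]},{"delta_pos":[-0.13,-0.25,-0.147],"dr":[0,0,0]},{"delta_pos":[-0.13,-0.25,-0.147],"dr":[0,0,0]},{"delta_pos":[-0.13,-0.25,-0.147],"dr":[0,0,0]},{"delta_pos":[0,0,0],"dr":[0,0,0]}]'
python3 -m handwheel '[{"delta_pos":[-0.05,-0.09,-0.055],"dr":[0,0,0]},{"delta_pos":[-0.05,-0.09,-0.055],"dr":[0,0,0]},{"delta_pos":[-0.05,-0.09,-0.055],"dr":[0,0,0]},{"delta_pos":[0,0,0],"dr":[0,0,0]}]'
python3 - <<'E'
from plan import *
P,Rm,s=cur();g=np.load("long.npz");step(P,Rm,*tool(g,35,155,0,7,17))
X,Y,Z=axes(p[3]);print("lane force",[s["force"]@v for v in(X,Y,Z)],s["moment"])
E
```

```text
t: 8.55
eef_pos: [0.5598, -0.1295, 0.1462]
ee_rot: [3.133, 1.045, -2.089]
force: [-0.2, 0.6, -0.6]
width: 0.0261
gripper_force: 39.9
t: 8.95
eef_pos: [0.556, -0.1363, 0.1422]
ee_rot: [3.135, 1.046, -2.085]
force: [-0.2, 0.6, -0.2]
width: 0.0261
gripper_force: 39.9
 to [ 0.5547 -0.137   0.1405] units [-0.0414 -0.0222 -0.0567] rv [ 0.0798 -0.1287  0.1   ] min rows 0.1
lane force [np.float64(0.32972128855376326), np.float64(0.43701705490769194), np.float64(-0.3474805176272702)] [-2.5942  1.5036 -0.0603]
```

```bash
python3 -m handwheel '[{"delta_pos":[-0.04,-0.07,-0.045],"dr":[0,0,0]},{"delta_pos":[-0.04,-0.07,-0.045],"dr":[0,0,0]},{"delta_pos":[0,0,0],"dr":[0,0,0]}]'
python3 - <<'E'
from plan import *
P,Rm,s=cur();g=np.load("long.npz");step(P,Rm,*tool(g,35,155,0,7,17))
X,Y,Z=axes(p[3]);print("lane force",[s["force"]@v for v in(X,Y,Z)],s["moment"])
snap("top","t3");snap("side","s3")
A=Rm@g["Rg"].T; h=P-A@g["off"]; dp=np.radians(2); tip=h-A@np.array([.155*np.cos(dp),0,.155*np.sin(dp)])
print(tip,proj("top",tip),proj("side",h),[(np.round(x["location"],1),round(x["conf"],2)) for x in mark_of("side","long_driver_handle")[:2]])
a=cv2.imread("pics/t3.png")[140:340,150:350];b=cv2.imread("pics/s3.png")[160:310,230:380]
cv2.imwrite("pics/v3.png",np.hstack([cv2.resize(x,(400,400),interpolation=cv2.INTER_CUBIC) for x in(a,b)]))
E
```

```text
t: 9.25
eef_pos: [0.5551, -0.1379, 0.1423]
ee_rot: [3.138, 1.052, -2.081]
force: [4.9, 8.9, 10.1]
width: 0.026
gripper_force: 39.7
 to [ 0.5547 -0.137   0.1405] units [-0.0131  0.0305 -0.0595] rv [-0.1974  0.1186  0.013 ] min rows 0.1
lane force [np.float64(13.760211159263683), np.float64(0.02859584306065065), np.float64(4.160919482681383)] [ 2.1186 -0.9315  0.0711]
[ 0.5087 -0.2212  0.0225] [283.8598 269.1403] [287.6821 246.0815] [(array([287.7, 249.2]), 0.93)]
```

View pics/v3.png

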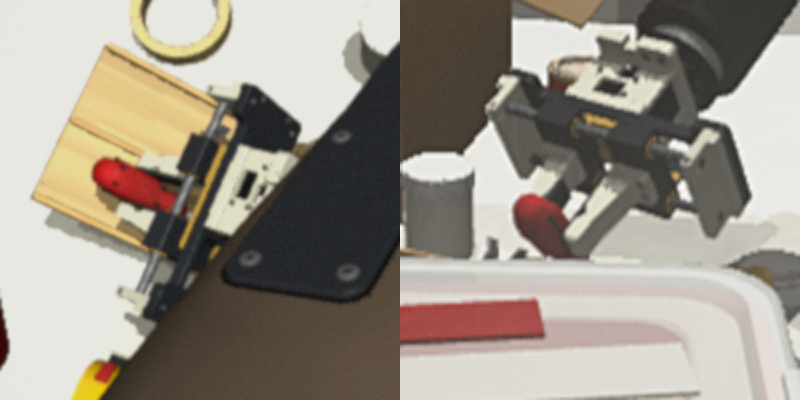

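Contact force along the lane is 13.8 N with the modelled tip at x≈0, so the blade has bottomed. Now I swing the handle down about the tip.

Run:
```python
from plan import *
g=np.load("long.npz");P,Rm=tool(g,35,155,0,7,17)
for al in(14,11,8.5,6,4,3,1.5): 
    Q=tool(g,35,155,0.3,7,al);step(P,Rm,*Q,name=al);P,Rm=Q
```

```text
14 to [ 0.5578 -0.1314  0.1355] units [ 0.1037  0.1859 -0.1679] rv [-2.6198  1.4617  0.    ] min rows 0.3
11 to [ 0.5607 -0.1263  0.13  ] units [ 0.0949  0.17   -0.1831] rv [-2.6198  1.4617 -0.    ] min rows 0.3
8.5 to [ 0.5629 -0.1223  0.1252] units [ 0.0754  0.1351 -0.1602] rv [-2.1832  1.2181  0.    ] min rows 0.3
6 to [ 0.5651 -0.1184  0.1202] units [ 0.0719  0.1289 -0.1668] rv [-2.1832  1.2181 -0.    ] min rows 0.3
4 to [ 0.5667 -0.1154  0.1161] units [ 0.0549  0.0985 -0.1379] rv [-1.7466  0.9744 -0.    ] min rows 0.2
3 to [ 0.5675 -0.114   0.1139] units [ 0.0266  0.0476 -0.0704] rv [-0.8733  0.4872 -0.    ] min rows 0.1
1.5 to [ 0.5687 -0.1119  0.1107] units [ 0.0387  0.0694 -0.1074] rv [-1.3099  0.7308  0.    ] min rows 0.2
```

```bash
python3 -m handwheel '[{"delta_pos":[0.1,0.18,-0.17],"dr":[-2.62,1.46,0]},{"delta_pos":[0.095,0.17,-0.18],"dr":[-2.62,1.46,0]},{"delta_pos":[0,0,0],"dr":[0,0,0]}]'
python3 -m handwheel '[{"delta_pos":[0.075,0.135,-0.16],"dr":[-2.18,1.22,0]},{"delta_pos":[0.07,0.13,-0.167],"dr":[-2.18,1.22,0]},{"delta_pos":[0,0,0],"dr":[0,0,0]}]'
cat > q.py <<'E'
from plan import *
P,Rm,s=cur();X,Y,Z=axes(p[3]);print("lane force",np.array([s["force"]@v for v in(X,Y,Z)]),"tcp lane",np.array([(P-lane(p,(0,0,0)))@v for v in(X,Y,Z)])*1000,"tilt",np.degrees(np.arccos(-Rm[:,2]@Z)),s["width"],s["t"])
E
python3 q.py
```

```text
t: 9.7
eef_pos: [0.5612, -0.1271, 0.1319]
ee_rot: [-3.141, 0.943, -2.077]
force: [3.7, 6.9, 8.3]
width: 0.0259
gripper_force: 39.8
t: 10.0
eef_pos: [0.5653, -0.1194, 0.1214]
ee_rot: [3.141, 0.856, -2.078]
force: [3.6, 6.4, 4.3]
width: 0.0261
gripper_force: 39.8
lane force [ 8.483  -0.0481  0.3474] tcp lane [149.8243  34.3312  40.9903] tilt 21.020166316486634 0.026123491583865774 10.0
```

```bash
python3 -m handwheel '[{"delta_pos":[0.055,0.1,-0.138],"dr":[-1.75,0.97,0]},{"delta_pos":[0.027,0.048,-0.07],"dr":[-0.87,0.49,0]},{"delta_pos":[0,0,0],"dr":[0,0,0]}]'
python3 q.py
```

```text
t: 10.3
eef_pos: [0.5678, -0.1148, 0.1146]
ee_rot: [3.139, 0.805, -2.08]
force: [6.3, 8.4, 2.9]
width: 0.0263
gripper_force: 39.8
lane force [10.5238 -1.4275 -2.3168] tcp lane [151.2443  34.438   32.515 ] tilt 18.10125039637875 0.02626952467857585 10.3
```

The Z force has gone negative, so the clip seems to be pulling the handle in. I'll release, rise, and look.

```bash
python3 -m handwheel '[{"delta_pos":[0,0,0],"dr":[0,0,0]},{"delta_pos":[0,0,0],"dr":[0,0,0]},{"delta_pos":[0,0,0],"dr":[0,0,0]},{"delta_pos":[-0.08,-0.14,0.3],"dr":[0,0,0]},{"delta_pos":[-0.08,-0.14,0.3],"dr":[0,0,0]},{"delta_pos":[-0.15,-0.27,0.6],"dr":[0,0,0]},{"delta_pos":[-0.15,-0.27,0.6],"dr":[0,0,0]}]' 0
python3 - <<'E'
from plan import *
exec(open("q.py").read())
snap("top","t4");snap("side","s4")
h=lane(p,"long_lane_seat");print("seat",proj("top",h),proj("side",h),proj("side",lane(p,(200,35,14))))
for c in("top","side"): print(c,[(np.round(x["location"],1),round(x["conf"],2)) for x in mark_of(c,"long_driver_handle")[:2]])
a=cv2.imread("pics/t4.png")[140:340,150:350];b=cv2.imread("pics/s4.png")[180:300,220:340]
cv2.imwrite("pics/v4.png",np.hstack([cv2.resize(x,(400,400),interpolation=cv2.INTER_CUBIC) for x in(a,b)]))
E
```

```text
t: 11.0
eef_pos: [0.5517, -0.1428, 0.168]
ee_rot: [3.136, 0.801, -2.084]
force: [1.1, -1.0, -0.4]
width: 0.0441
gripper_force: 0.0
lane force [-0.4726 -1.4514 -0.1522] tcp lane [147.7876  34.823   94.8337] tilt 17.894783406924606 0.0441085098093061 11.0
seat [208.2694 234.0624] [277.737  269.3323] [263.7897 266.3565]
top [(array([380.3, 351.8]), 0.61)]
side []
```

View pics/v4.png

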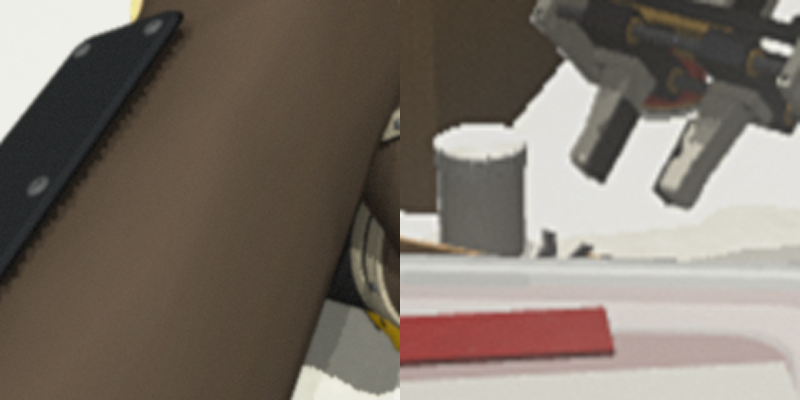

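The driver lies low in its lane, out of the side camera's view. I'll press it home with closed fingertips.

```bash
python3 -m handwheel '[{"delta_pos":[0,0,0],"dr":[0,0,0]},{"delta_pos":[0,0,0],"dr":[0,0,0]},{"delta_pos":[0.082,0.147,-0.316],"dr":[0,0,0]},{"delta_pos":[0.082,0.147,-0.316],"dr":[0,0,0]},{"delta_pos":[0.082,0.147,-0.316],"dr":[0,0,0]},{"delta_pos":[0.082,0.147,-0.316],"dr":[0,0,0]},{"delta_pos":[0,0,0],"dr":[0,0,0]},{"delta_pos":[0,0,0],"dr":[0,0,0]}]' 1 20
python3 q.py
python3 -m handwheel '[{"delta_pos":[0.015,0.027,-0.059],"dr":[0,0,0]},{"delta_pos":[0.015,0.027,-0.059],"dr":[0,0,0]},{"delta_pos":[0,0,0],"dr":[0,0,0]}]'
python3 q.py
```

```text
t: 12.0
eef_pos: [0.5628, -0.1249, 0.1293]
ee_rot: [3.139, 0.801, -2.082]
force: [-2.8, -4.2, 6.8]
width: 0.0005
gripper_force: 4.4
lane force [-1.2982  0.3949  8.3802] tcp lane [148.2045  33.9051  50.7523] tilt 17.903401415307613 0.0004636318890857335 12.0
t: 12.3
eef_pos: [0.5634, -0.1248, 0.1286]
ee_rot: [-3.139, 0.801, -2.076]
force: [-12.9, -11.4, 29.0]
width: 0.0005
gripper_force: 16.7
lane force [-0.7455  5.6951 33.2793] tcp lane [148.2279  33.4039  49.9786] tilt 17.88701973413451 0.0005160181537109096 12.3
```

It is stiff at 33 N with no further travel, so the handle is seated on the lane. I'll rise and look while heading for the short driver.

```bash
python3 -m handwheel '[{"delta_pos":[-0.1,-0.18,0.39],"dr":[0,0,0]},{"delta_pos":[-0.2,-0.36,0.78],"dr":[0,0,0]},{"delta_pos":[-0.2,-0.36,0.78],"dr":[0,0,0]},{"delta_pos":[-0.3,-0.6,0.6],"dr":[0,0,0]},{"delta_pos":[-0.4,-0.8,0.3],"dr":[0,0,0]},{"delta_pos":[-0.4,-0.9,0],"dr":[0,0,0]}]' 0.2
python3 - <<'E'
from plan import *
P,Rm,s=cur()
yaw=np.radians(27.4);u=np.array([np.cos(yaw),np.sin(yaw),0]);z=np.array([0,0,-1.])
y=np.array([-u[1],u[0],0]);R2=np.column_stack([np.cross(y,z),y,z])
if (R2[:,1]@Rm[:,1])<0: R2[:,:2]*=-1
step(P,Rm,np.array([.452,-.316,.10]),R2)
snap("top","t5")
for n,zz in(("short_driver_handle",.0135),("short_driver_tip",.008)):
    print(n,[(np.round(x["location"]),round(x["conf"],2),onz("top",x["location"],zz)) for x in mark_of("top",n)[:2]])
print([(np.round(x["location"],1),round(x["conf"],2)) for x in mark_of("top","long_driver_handle")[:2]])
E
```

```text
t: 12.9
eef_pos: [0.5154, -0.2193, 0.2124]
ee_rot: [3.141, 0.801, -2.079]
force: [0.8, -1.1, -0.2]
width: 0.0344
gripper_force: 0.0
 to [ 0.452 -0.316  0.1  ] units [-2.1147 -3.2243 -3.7468] rv [-32.424   33.3821 -31.6402] min rows 6.6
short_driver_handle [(array([249., 235.]), 0.73, array([ 0.5837, -0.162 ,  0.0135]))]
short_driver_tip []
[(array([207.3, 232.4]), 0.74)]
```

The long driver reads (207,232) against an expected seat of (208,234), so it is home. Moving above the short driver.

```bash
python3 -m handwheel '[{"delta_pos":[-0.264,-0.403,-0.3],"dr":[-4.05,4.17,-3.955]},{"delta_pos":[-0.264,-0.403,-0.4],"dr":[-4.05,4.17,-3.955]},{"delta_pos":[-0.264,-0.403,-0.4],"dr":[-4.05,4.17,-3.955]},{"delta_pos":[-0.264,-0.403,-0.4],"dr":[-4.05,4.17,-3.955]},{"delta_pos":[-0.264,-0.403,-0.4],"dr":[-4.05,4.17,-3.955]},{"delta_pos":[-0.264,-0.403,-0.6],"dr":[-4.05,4.17,-3.955]},{"delta_pos":[-0.264,-0.403,-0.6],"dr":[-4.05,4.17,-3.955]},{"delta_pos":[-0.264,-0.403,-0.6],"dr":[-4.05,4.17,-3.955]},{"delta_pos":[0,0,0],"dr":[0,0,0]}]' -1 40
python3 - <<'E'
from plan import *
P,Rm,s=cur();print(P,np.degrees(s["ee_rot"]))
snap("top","t6");snap("side","s6")
for n,zz in(("short_driver_handle",.0135),("short_driver_tip",.008)):
    m={c:mark_of(c,n)[:2] for c in("top","side")}
    print(n,[(np.round(x["location"]),round(x["conf"],2),onz("top",x["location"],zz)) for x in m["top"]],[(np.round(x["location"]),round(x["conf"],2),onz("side",x["location"],zz)) for x in m["side"]])
a=cv2.imread("pics/t6.png")[180:380,200:400];b=cv2.imread("pics/s6.png")[160:310,300:450]
cv2.imwrite("pics/v6.png",np.hstack([cv2.resize(x,(400,400),interpolation=cv2.INTER_CUBIC) for x in(a,b)]))
E
```

```text
t: 14.0
eef_pos: [0.4506, -0.3133, 0.0971]
ee_rot: [3.137, -0.005, -2.664]
force: [-1.9, 0.6, 0.1]
width: 0.0878
gripper_force: 0.0
[ 0.4506 -0.3133  0.0971] [ 179.7541   -0.2867 -152.6538]
short_driver_handle [(array([342., 292.]), 0.81, array([ 0.4536, -0.3226,  0.0135]))] [(array([348., 264.]), 0.59, array([ 0.454 , -0.3259,  0.0135]))]
short_driver_tip [(array([379., 351.]), 0.73, array([ 0.338 , -0.3757,  0.008 ]))] [(array([399., 259.]), 0.59, array([ 0.34  , -0.3812,  0.008 ]))]
```

View pics/v6.png

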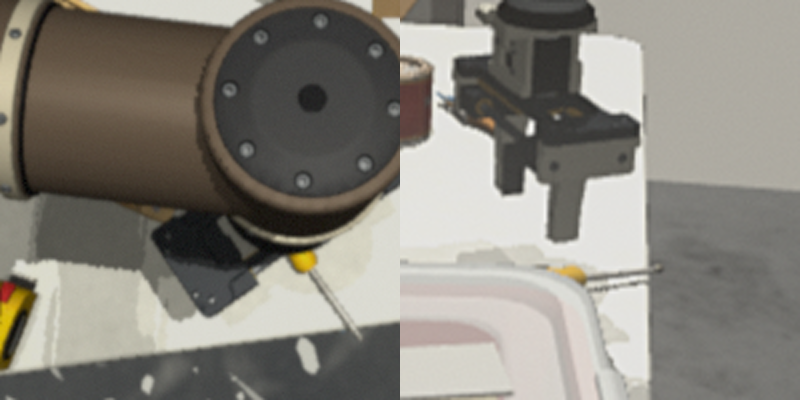

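The gripper is aligned above the yellow driver (handle front at about (351,309) in the full top image). Descending and gripping.

```bash
python3 -m handwheel '[{"delta_pos":[0,-0.01,-0.63],"dr":[0,0,0]},{"delta_pos":[0,-0.01,-0.63],"dr":[0,0,0]},{"delta_pos":[0,-0.01,-0.63],"dr":[0,0,0]},{"delta_pos":[0,-0.01,-0.58],"dr":[0,0,0]},{"delta_pos":[0,0,0],"dr":[0,0,0]},{"delta_pos":[0,0,0],"dr":[0,0,0]}]' -1 40
python3 -m handwheel '[{"delta_pos":[0,0,0],"dr":[0,0,0]},{"delta_pos":[0,0,0],"dr":[0,0,0]},{"delta_pos":[0,0,0],"dr":[0,0,0]},{"delta_pos":[0,0,0],"dr":[0,0,0]},{"delta_pos":[0,0,0],"dr":[0,0,0]},{"delta_pos":[0,0,0],"dr":[0,0,0]},{"delta_pos":[0,0,0],"dr":[0,0,0]},{"delta_pos":[0,0,0],"dr":[0,0,0]},{"delta_pos":[0,0,0],"dr":[0,0,0]},{"delta_pos":[0,0,0],"dr":[0,0,0]}]' 1 40
```

```text
t: 14.9
eef_pos: [0.4521, -0.3173, 0.0266]
ee_rot: [3.141, 0.001, -2.667]
force: [1.1, 0.4, 0.7]
width: 0.0873
gripper_force: 0.0
t: 15.9
eef_pos: [0.4519, -0.3168, 0.0259]
ee_rot: [3.141, 0.001, -2.666]
force: [0.7, 0.4, 0.3]
width: 0.0267
gripper_force: 39.8
```

```bash
python3 -m handwheel '[{"delta_pos":[0,0,0.95],"dr":[0,0,0]},{"delta_pos":[0,0,0.95],"dr":[0,0,0]},{"delta_pos":[0,0,0.95],"dr":[0,0,0]},{"delta_pos":[0,0,0.95],"dr":[0,0,0]},{"delta_pos":[0,0,0.95],"dr":[0,0,0]},{"delta_pos":[0,0,0.95],"dr":[0,0,0]},{"delta_pos":[0,0,0.5],"dr":[0,0,0]},{"delta_pos":[0,0,0],"dr":[0,0,0]}]'
python3 - <<'E'
from plan import *
P,Rm,s=cur()
x=Rm[:,1];yaw=np.arctan2(-x[0],x[1]);print("yaw",np.degrees(yaw),s["width"])
g=dict(off=np.array([0,0,.0124]),Rg=grasp(P,Rm,P,yaw)["Rg"]);np.savez("short.npz",**g)
W=[(n,tool(g,-35,125,*t)) for n,t in(("pre",(50,60,20)),("ent",(50,7,20)),("bot",(0,7,20)))]
for n,(P2,R2) in W:
    step(P,Rm,P2,R2,n);P,Rm=P2,R2
    print("   tool z",R2[:,2],"body centre@-60..-150",P2-R2[:,2]*.06,P2-R2[:,2]*.15)
E
```

```text
t: 16.7
eef_pos: [0.4529, -0.3172, 0.2144]
ee_rot: [-3.139, 0.004, -2.666]
force: [0.8, -1.1, -1.1]
width: 0.0261
gripper_force: 39.8
yaw 27.25253782598897 0.026108234753586576
pre to [ 0.6132 -0.1758  0.1954] units [ 5.3456  4.7139 -0.6324] rv [ 33.8312 -34.9756  31.5794] min rows 6.8
   tool z [ 0.3652  0.65   -0.6664] body centre@-60..-150 [ 0.5913 -0.2148  0.2354] [ 0.5584 -0.2733  0.2954]
ent to [ 0.6253 -0.1541  0.1486] units [ 0.4041  0.7243 -1.5599] rv [0. 0. 0.] min rows 1.6
   tool z [ 0.3652  0.65   -0.6664] body centre@-60..-150 [ 0.6034 -0.1931  0.1886] [ 0.5706 -0.2516  0.2486]
bot to [ 0.6038 -0.1927  0.1251] units [-0.717  -1.2851 -0.7825] rv [0. 0. 0.] min rows 1.3
   tool z [ 0.3652  0.65   -0.6664] body centre@-60..-150 [ 0.5819 -0.2317  0.1651] [ 0.5491 -0.2902  0.2251]
```

```bash
python3 -m handwheel '[{"delta_pos":[0.594,0.524,0.05],"dr":[3.76,-3.886,3.509]},{"delta_pos":[0.594,0.524,0.05],"dr":[3.76,-3.886,3.509]},{"delta_pos":[0.594,0.524,0],"dr":[3.76,-3.886,3.509]},{"delta_pos":[0.594,0.524,0],"dr":[3.76,-3.886,3.509]},{"delta_pos":[0.594,0.524,0],"dr":[3.76,-3.886,3.509]},{"delta_pos":[0.594,0.524,-0.15],"dr":[3.76,-3.886,3.509]},{"delta_pos":[0.594,0.524,-0.18],"dr":[3.76,-3.886,3.509]},{"delta_pos":[0.594,0.524,-0.2],"dr":[3.76,-3.886,3.509]},{"delta_pos":[0.594,0.524,-0.2],"dr":[3.76,-3.886,3.509]},{"delta_pos":[0,0,0],"dr":[0,0,0]}]'
python3 - <<'E'
from plan import *
snap("top","t7");snap("side","s7")
P,Rm,s=cur();g=np.load("short.npz");step(P,Rm,*tool(g,-35,125,50,60,20));print(s["q"],s["width"])
A=Rm@g["Rg"].T; h=P-A@g["off"]; dp=np.radians(2); tip=h-A@np.array([.125*np.cos(dp),0,.125*np.sin(dp)])
print("expected tip",tip,proj("top",tip),proj("side",tip),"handle",proj("top",h),proj("side",h))
for c in("top","side"):
  for n in("short_driver_tip","short_driver_handle"):
    print(c,n,[(np.round(x["location"],1),round(x["conf"],2)) for x in mark_of(c,n)[:2]])
a=cv2.imread("pics/t7.png")[140:340,150:350];b=cv2.imread("pics/s7.png")[160:310,230:380]
cv2.imwrite("pics/v7.png",np.hstack([cv2.resize(x,(400,400),interpolation=cv2.INTER_CUBIC) for x in(a,b)]))
E
```

```text
t: 17.7
eef_pos: [0.6119, -0.1746, 0.1879]
ee_rot: [3.129, 0.842, -2.089]
force: [-0.4, -0.3, -0.9]
width: 0.0261
gripper_force: 39.9
 to [ 0.6132 -0.1758  0.1954] units [0.0563 0.0002 0.1576] rv [ 0.0311 -0.4573 -0.0292] min rows 0.2
[-0.5081  0.4282  0.0318 -0.8763 -1.3112  0.296 ] 0.026302637774833517
expected tip [ 0.5761 -0.238   0.0869] [286.3176 224.7255] [288.4618 245.638 ] handle [235.2094 191.5386] [262.0487 213.2799]
top short_driver_tip []
top short_driver_handle []
side short_driver_tip [(array([289.5, 244.7]), 0.65)]
side short_driver_handle [(array([263.3, 213.5]), 0.85)]
```

View pics/v7.png

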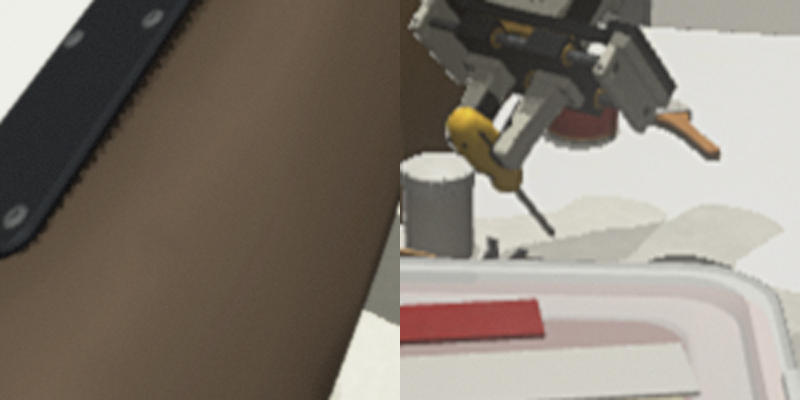

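The tip is at about (288,247) in the side view, matching the prediction. Lowering and inserting.

```bash
python3 -m handwheel '[{"delta_pos":[0.16,0.24,-0.46],"dr":[0,-0.2,0]},{"delta_pos":[0.15,0.24,-0.47],"dr":[0,-0.2,0]},{"delta_pos":[0.15,0.24,-0.47],"dr":[0,0,0]},{"delta_pos":[0,0,0],"dr":[0,0,0]},{"delta_pos":[0,0,0],"dr":[0,0,0]}]'
python3 - <<'E'
from plan import *
P,Rm,s=cur();g=np.load("short.npz")
for t in(50,12,0):step(P,Rm,*tool(g,-35,125,t,7,20))
E
```

```text
t: 18.5
eef_pos: [0.6258, -0.1533, 0.1501]
ee_rot: [-3.136, 0.842, -2.074]
force: [-0.4, -0.1, -1.0]
width: 0.0262
gripper_force: 39.8
 to [ 0.6253 -0.1541  0.1486] units [-0.016  -0.027  -0.0508] rv [ 0.0455  0.1064 -0.1772] min rows 0.1
 to [ 0.609  -0.1834  0.1308] units [-0.5609 -1.0037 -0.6455] rv [ 0.0455  0.1064 -0.1772] min rows 1.0
 to [ 0.6038 -0.1927  0.1251] units [-0.733  -1.3121 -0.8333] rv [ 0.0455  0.1064 -0.1772] min rows 1.3
```

```bash
python3 -m handwheel '[{"delta_pos":[-0.14,-0.25,-0.16],"dr":[0,0,0]},{"delta_pos":[-0.14,-0.25,-0.16],"dr":[0,0,0]},{"delta_pos":[-0.14,-0.25,-0.16],"dr":[0,0,0]},{"delta_pos":[-0.14,-0.25,-0.16],"dr":[0,0,0]},{"delta_pos":[0,0,0],"dr":[0,0,0]}]'
python3 q.py
python3 -m handwheel '[{"delta_pos":[-0.05,-0.09,-0.055],"dr":[0,0,0]},{"delta_pos":[-0.05,-0.09,-0.055],"dr":[0,0,0]},{"delta_pos":[-0.04,-0.07,-0.045],"dr":[0,0,0]},{"delta_pos":[0,0,0],"dr":[0,0,0]}]'
python3 q.py
```

```text
t: 19.0
eef_pos: [0.6082, -0.1852, 0.1307]
ee_rot: [-3.136, 0.842, -2.077]
force: [-0.5, 0.2, -0.7]
width: 0.0262
gripper_force: 39.8
lane force [-0.425   0.4903 -0.5859] tcp lane [121.8986 -35.2227  66.3375] tilt 20.219416143067935 0.026162030226792202 19.0
t: 19.4
eef_pos: [0.6057, -0.1904, 0.1281]
ee_rot: [-3.133, 0.844, -2.072]
force: [1.2, 4.3, 3.9]
width: 0.0262
gripper_force: 39.7
lane force [5.6207 1.0305 1.4156] tcp lane [115.5674 -35.5469  66.8051] tilt 20.352355300023646 0.02617214126163005 19.4
```

```bash
python3 -m handwheel '[{"delta_pos":[-0.03,-0.055,-0.033],"dr":[0,0,0]},{"delta_pos":[0,0,0],"dr":[0,0,0]},{"delta_pos":[0,0,0],"dr":[0,0,0]}]'
python3 q.py
python3 - <<'E'
from plan import *
P,Rm,s=cur();g=np.load("short.npz");A=Rm@g["Rg"].T; h=P-A@g["off"]
grab_frame("side");print(proj("side",h),[(np.round(x["location"],1),round(x["conf"],2)) for x in mark_of("side","short_driver_handle")[:2]])
P,Rm=tool(g,-35,125,0,7,20)
for al in(16.5,13,10,7.5,5,3.5,2): 
    Q=tool(g,-35,125,0.3,7,al);step(P,Rm,*Q,name=al);P,Rm=Q
E
```

```text
t: 19.7
eef_pos: [0.6054, -0.191, 0.1282]
ee_rot: [-3.131, 0.845, -2.07]
force: [3.0, 6.5, 8.3]
width: 0.0258
gripper_force: 39.7
lane force [10.2068  0.5729  3.9822] tcp lane [115.0437 -35.5624  67.1326] tilt 20.444344164907598 0.025798589706344757 19.7
[266.9558 240.4899] [(array([267.3, 241. ]), 0.8)]
16.5 to [ 0.607  -0.187   0.1207] units [ 0.1053  0.1888 -0.1465] rv [-3.0565  1.7053  0.    ] min rows 0.4
13 to [ 0.6099 -0.1818  0.1158] units [ 0.0963  0.1726 -0.1636] rv [-3.0565  1.7053 -0.    ] min rows 0.4
10 to [ 0.6122 -0.1776  0.1113] units [ 0.0786  0.1408 -0.1496] rv [-2.6198  1.4617  0.    ] min rows 0.3
7.5 to [ 0.6141 -0.1742  0.1074] units [ 0.0625  0.112  -0.131 ] rv [-2.1832  1.2181  0.    ] min rows 0.3
5 to [ 0.6159 -0.171   0.1033] units [ 0.0596  0.1069 -0.1365] rv [-2.1832  1.2181  0.    ] min rows 0.3
3.5 to [ 0.6169 -0.1692  0.1008] units [ 0.0344  0.0616 -0.0844] rv [-1.3099  0.7308 -0.    ] min rows 0.2
2 to [ 0.6179 -0.1674  0.0982] units [ 0.0333  0.0597 -0.0862] rv [-1.3099  0.7308  0.    ] min rows 0.2
```

A stiff stop at about 10 N along the lane, so this blade has bottomed too. Swinging down.

```bash
python3 -m handwheel '[{"delta_pos":[0.105,0.189,-0.147],"dr":[-3.06,1.71,0]},{"delta_pos":[0.096,0.173,-0.164],"dr":[-3.06,1.71,0]},{"delta_pos":[0.079,0.141,-0.15],"dr":[-2.62,1.46,0]},{"delta_pos":[0,0,0],"dr":[0,0,0]}]'
python3 q.py
python3 -m handwheel '[{"delta_pos":[0.0625,0.112,-0.131],"dr":[-2.18,1.22,0]},{"delta_pos":[0.06,0.107,-0.137],"dr":[-2.18,1.22,0]},{"delta_pos":[0.034,0.062,-0.084],"dr":[-1.31,0.73,0]},{"delta_pos":[0,0,0],"dr":[0,0,0]}]'
python3 q.py
```

```text
t: 20.2
eef_pos: [0.6137, -0.1754, 0.1142]
ee_rot: [-3.132, 0.667, -2.069]
force: [2.2, 5.4, 5.9]
width: 0.0264
gripper_force: 39.8
lane force [7.9048 0.6772 2.5193] tcp lane [124.0781 -35.1823  46.4404] tilt 10.210206492998116 0.026400121823022978 20.2
t: 20.6
eef_pos: [0.6187, -0.1676, 0.1031]
ee_rot: [-3.134, 0.555, -2.071]
force: [3.3, 5.6, 6.1]
width: 0.0263
gripper_force: 39.8
lane force [ 8.6532 -0.1771  2.3575] tcp lane [127.024  -35.7412  32.3677] tilt 3.800147022361106 0.026275014698799 20.6
```

```bash
python3 -m handwheel '[{"delta_pos":[0.033,0.06,-0.086],"dr":[-1.31,0.73,0]},{"delta_pos":[0,0,0],"dr":[0,0,0]}]'
python3 q.py
python3 -m handwheel '[{"delta_pos":[0,0,0],"dr":[0,0,0]},{"delta_pos":[0,0,0],"dr":[0,0,0]},{"delta_pos":[0,0,0],"dr":[0,0,0]},{"delta_pos":[-0.08,-0.14,0.3],"dr":[0,0,0]},{"delta_pos":[-0.08,-0.14,0.3],"dr":[0,0,0]},{"delta_pos":[-0.15,-0.27,0.6],"dr":[0,0,0]},{"delta_pos":[-0.15,-0.27,0.6],"dr":[0,0,0]}]' 0
python3 q.py
```

```text
t: 20.8
eef_pos: [0.6197, -0.1665, 0.102]
ee_rot: [-3.132, 0.529, -2.071]
force: [-1.2, 4.7, 15.1]
width: 0.0261
gripper_force: 39.8
lane force [10.1967  3.2995 11.6236] tcp lane [127.7546 -36.076   30.7155] tilt 2.3329509334518628 0.026099904635076516 20.8
t: 21.5
eef_pos: [0.6035, -0.1929, 0.1538]
ee_rot: [-3.138, 0.527, -2.075]
force: [0.2, 0.6, -0.2]
width: 0.0439
gripper_force: 0.0
lane force [ 0.4607  0.0662 -0.4531] tcp lane [124.7687 -34.8816  90.9652] tilt 2.193763603548105 0.043921423809752044 21.5
```

```bash
python3 -m handwheel '[{"delta_pos":[0,0,0],"dr":[0,0,0]},{"delta_pos":[0,0,0],"dr":[0,0,0]},{"delta_pos":[0.049,0.088,-0.296],"dr":[0,0,0]},{"delta_pos":[0.049,0.088,-0.296],"dr":[0,0,0]},{"delta_pos":[0.049,0.088,-0.296],"dr":[0,0,0]},{"delta_pos":[0.049,0.088,-0.296],"dr":[0,0,0]},{"delta_pos":[0,0,0],"dr":[0,0,0]},{"delta_pos":[0,0,0],"dr":[0,0,0]}]' 1 20
python3 q.py
python3 -m handwheel '[{"delta_pos":[0.015,0.027,-0.059],"dr":[0,0,0]},{"delta_pos":[0.015,0.027,-0.059],"dr":[0,0,0]},{"delta_pos":[0,0,0],"dr":[0,0,0]}]'
python3 q.py
```

```text
t: 22.3
eef_pos: [0.6102, -0.1813, 0.1168]
ee_rot: [-3.138, 0.528, -2.075]
force: [-0.1, -0.0, 0.5]
width: 0.0001
gripper_force: 0.0
lane force [0.1669 0.0852 0.4529] tcp lane [119.2904 -35.0369  52.0095] tilt 2.2274567209735463 8.466436016736395e-05 22.3
t: 22.6
eef_pos: [0.6113, -0.1808, 0.1156]
ee_rot: [-3.134, 0.527, -2.073]
force: [-4.5, -2.3, 10.9]
width: 0.0007
gripper_force: 5.5
lane force [ 1.3865  2.8148 11.6289] tcp lane [119.5447 -35.7485  50.5324] tilt 2.219377753430501 0.0006805746925894212 22.6
```

```bash
python3 -m handwheel '[{"delta_pos":[0.008,0.014,-0.03],"dr":[0,0,0]},{"delta_pos":[0.008,0.014,-0.03],"dr":[0,0,0]},{"delta_pos":[0,0,0],"dr":[0,0,0]}]'
python3 q.py
```

```text
t: 22.9
eef_pos: [0.6117, -0.1809, 0.1155]
ee_rot: [-3.132, 0.527, -2.071]
force: [-10.3, -6.7, 21.4]
width: 0.0004
gripper_force: 11.3
lane force [ 0.4444  5.758  23.9774] tcp lane [119.5553 -36.1247  50.3965] tilt 2.205172232585874 0.00044104245698752296 22.9
```

Stiff at 24 N with the handle top low, so this driver is seated as well. I'll back off and inspect both.

```bash
python3 -m handwheel '[{"delta_pos":[-0.1,-0.18,0.39],"dr":[0,0,0]},{"delta_pos":[-0.2,-0.36,0.78],"dr":[0,0,0]},{"delta_pos":[-0.2,-0.36,0.78],"dr":[0,0,0]},{"delta_pos":[-0.5,-0.6,0.6],"dr":[0,0,0]},{"delta_pos":[-0.8,-0.8,0.6],"dr":[0,0,0]},{"delta_pos":[-0.8,-0.9,0.3],"dr":[0,0,0]},{"delta_pos":[-0.8,-0.9,0],"dr":[0,0,0]},{"delta_pos":[-0.8,-0.9,0],"dr":[0,0,0]},{"delta_pos":[-0.8,-0.9,0],"dr":[0,0,0]},{"delta_pos":[-0.8,-0.9,0],"dr":[0,0,0]}]'
python3 -m handwheel '[{"delta_pos":[-0.8,-0.9,0],"dr":[0,0,0]},{"delta_pos":[-0.8,-0.9,0],"dr":[0,0,0]},{"delta_pos":[0,0,0],"dr":[0,0,0]}]'
python3 - <<'E'
from plan import *
snap("top","t8")
for n in("long","short"):
    y=35 if n=="long" else -35;Lh=156 if n=="long" else 126
    print(n,"seat",proj("top",lane(p,(Lh,y,13.5))),"butt",proj("top",lane(p,(Lh+45,y,14.5))),"front",proj("top",lane(p,(Lh-36,y,12))),[(np.round(x["location"],1),round(x["conf"],2)) for x in mark_of("top",n+"_driver_handle")[:2]])
cv2.imwrite("pics/v8.png",cv2.resize(cv2.imread("pics/t8.png")[150:310,150:340],None,fx=4,fy=3.75,interpolation=cv2.INTER_CUBIC))
E
```

```text
t: 23.9
eef_pos: [0.4366, -0.3841, 0.2161]
ee_rot: [-3.136, 0.528, -2.075]
force: [0.8, -0.1, -0.2]
width: 0.0004
gripper_force: 0.0
t: 24.2
eef_pos: [0.3869, -0.4401, 0.2152]
ee_rot: [-3.138, 0.527, -2.079]
force: [1.3, 0.9, -0.6]
width: 0.0007
gripper_force: 0.0
long seat [208.2694 234.0624] butt [184.171  222.7722] front [226.7044 242.753 ] [(array([210.3, 234.2]), 0.91), (array([204.5, 338.8]), 0.32)]
short seat [239.9613 205.5403] butt [217.2582 193.9719] front [257.324  214.4749] [(array([242.7, 200.4]), 0.97)]
```

View pics/v8.png

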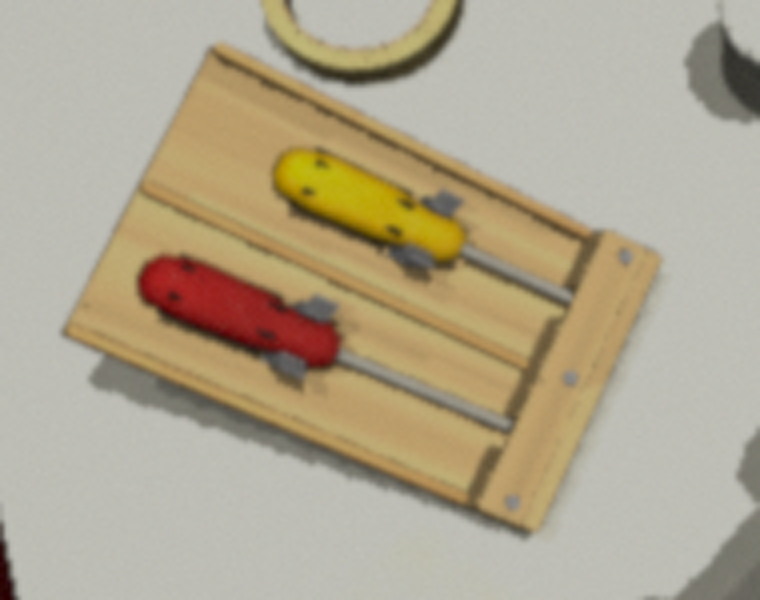

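Both drivers lie straight in their lanes between the clip lips, with blades under the hood. Butts are at (140,278) and (276,172) in the crop, against expected (137,273) and (269,165). The tape roll and jar haven't moved. Handing in.

```bash
python3 -c "
from station import *
print(job_done())"
```

```text
the job is handed in; nothing more can be done
None
```

Both screwdrivers are in the rack, the long one in the lane with the higher clip and the short one in the other, and the job is handed in at about 24 s; each blade met a firm stop under the hood and each handle went solid in its clip at 24–33 N, but no side view of the seated handles was possible.

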